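Build up the drying rack of a bell desiccator

TASK

Build up the drying rack for the bell desiccator: thread every shelf on the bench onto the rack's rod, hub upwards, the widest at the bottom and each next one smaller, because the bell narrows towards the top. Then lift the T-shaped hold-down handle up off its hook and slip it over the rod, down onto the topmost shelf, and let go. Leave the bottle, the beaker and the jar where they stand.

Things in the scene. Friction and masses are not known exactly. Their poses are not given: they have to be found in the camera images.
- rack_seat (a point): Drying rack, fixed: dark steel foot plate 140 mm across, 14 mm thick, with a plain upright steel rod 20 mm in diameter. This point: on the rod's axis at the top of the foot plate, where the lowest shelf lies; z up. Shelves slide freely down the rod by their own weight and may be let go once well on it; stacked, each rests on the hub below, 22 mm higher.
- rack_tip (a point): Top end of the rack's rod, on its axis, 130 mm above the foot plate; the last 14 mm taper to 8 mm across.
- shelf66_mid (a point): Loose round aluminium shelf: perforated disc 66 mm across, 5 mm thick, with a spacer hub 40 mm across and 17 mm tall on its middle (22 mm tall in all); a 26 mm bore goes right through. Lies on the bench, hub up (z up); lift it by the hub. This point: on its axis, 11 mm above its underside. May be absent.
- shelf80_mid (a point): Loose round aluminium shelf: perforated disc 80 mm across, 5 mm thick, with a spacer hub 40 mm across and 17 mm tall on its middle (22 mm tall in all); a 26 mm bore goes right through. Lies on the bench, hub up (z up); lift it by the hub. This point: on its axis, 11 mm above its underside. May be absent.
- shelf94_mid (a point): Loose round aluminium shelf: perforated disc 94 mm across, 5 mm thick, with a spacer hub 40 mm across and 17 mm tall on its middle (22 mm tall in all); a 26 mm bore goes right through. Lies on the bench, hub up (z up); lift it by the hub. This point: on its axis, 11 mm above its underside. May be absent.
- shelf108_mid (a point): Loose round aluminium shelf: perforated disc 108 mm across, 5 mm thick, with a spacer hub 40 mm across and 17 mm tall on its middle (22 mm tall in all); a 26 mm bore goes right through. Lies on the bench, hub up (z up); lift it by the hub. This point: on its axis, 11 mm above its underside. May be absent.
- shelf122_mid (a point): Loose round aluminium shelf: perforated disc 122 mm across, 5 mm thick, with a spacer hub 40 mm across and 17 mm tall on its middle (22 mm tall in all); a 26 mm bore goes right through. Lies on the bench, hub up (z up); lift it by the hub. This point: on its axis, 11 mm above its underside. May be absent.
- handle_bar (a point): T-shaped metal hold-down handle, about 220 g: round T-bar 12 mm thick, 116 mm long; a 12 mm round neck 40 mm long under its middle; below that a tube 44 mm across, 54 mm tall, its 28 mm bore 48 mm deep and open at the bottom. Hangs upright by its T-bar in the hook stand. This point: middle of the T-bar, 100 mm above the tube's bottom; y along the bar, z up.
- handle_foot (a point): Middle of the open bottom end of the handle's tube, on its axis; z up along the handle. When fitted, the rod is inside the tube and the tube's end rests on the topmost shelf's hub.
- stand_saddle (a point): Hook stand, fixed: two 8 mm prongs, 76 mm apart, with a dip where the T-bar hangs; the bar can be pinched between them from above. This point: where the hanging T-bar's middle lies. x runs along the prongs to the post and its cross-piece (75 mm away, 25 mm higher than this point), y across, z up. The prongs' free ends rise 14 mm higher. Lift the handle straight up until its tube is clear of them.
- bottle: Bystander: white reagent bottle with a red cap, 60 mm across, 120 mm tall; origin at the middle of its underside. Leave it alone.
- beaker: Bystander: empty glass beaker, 66 mm across, 80 mm tall; origin under its middle. Leave it alone.
- jar: Bystander: small amber jar with a white lid, 56 mm across, 72 mm tall; origin under its middle. Leave it alone.
Mind the look-alikes: they are no part of the job. What is shaped like the part that bears shelf108_mid but purple or red is not meant. Leave any yellow look-alike of the part that bears shelf122_mid alone.

How it is judged:
By the outcome, as a careful person would: the job done as asked, in the order asked, and still so for the second after the job is handed in, with the robot touching nothing.
Of shelf66, shelf80, shelf94, shelf108, shelf122 only 4 to 5 are there at a start; the rules pass over those that are not, and their reading is None.
At some moment in a run one of shelf66, shelf80, shelf94, shelf108, shelf122 may be knocked a few centimetres aside while the robot is not near it.
It also fails if it takes over 210 s, if anything falls off the work surface, if the arm or the gripper's body presses on something with over 40 N, if the wrist force passes 120 N, or if a joint passes its speed limit or range.

ROBOT

A 6-joint arm with a two-finger parallel gripper is mounted at the origin on the work surface. World frame = base frame: x ahead of the robot, y to its left, z up, the work surface at z = 0. Lengths are in m, angles in degrees, forces in N, time in s.
With the tool pointing down it reaches from about 0.25 to 0.725 m from the base axis. Payload 9.7 kg.
Tool frame: the origin (TCP) lies midway between the tips of the shut fingers; the grasp point (between the pads) lies 19 mm behind it (bot.grasp_offset is the distance from the TCP to the grasp point, in m); z points along the fingers, x is the direction in which the jaws open and shut, and the axes are right-handed (so a half turn about z gives the same grasp; the last joint's range is limited). The gripper opens to 85 mm and grips with 20 to 120 N. Pads are 22 mm wide; open, the fingers measure 114 mm over their backs; the gripper's body (76 mm by 85 mm) begins 54 mm behind the grasp point. The pads swing forward as they close: fully open they stand 13 mm farther back than shut.
Start: joints at [75.573, 4.979, 10.078, 95.1, 0, 90], TCP at [0.137, 0.533, 0.231] pointing down, gripper open.
Joint ranges: [-179.16, 179.16], [-48.56, 103.87], [-65.8, 70.77], [-126.05, 130.52], [-82.76, 87.17], [-180, 180]. Speed limits (degrees/s): [127.2, 127.2, 147.25, 180, 180, 180].

INTERFACE

Orientations are given as [roll, pitch, yaw] about the fixed x, y, z axes, in that order (R = Rz(yaw) Ry(pitch) Rx(roll)).
In Python, from workcell import bot gives the robot as it stands.
- The arm moves only by the tool send_rows, never from a script. Its argument "targets" is a list of rows, each a list of 5 numbers: the closure, from 0 (fully open) to 1 (shut), then the shift along the world's x, y, z in mm, then the turn about the world's z in degrees. A call has 1 to 10 rows; each row is the pose to reach, as a shift and turn from the pose commanded when the call began; what a row does not reach only later rows make up. A row lasts 1/8 s, in which the tool goes at most 62.5 mm and 10.7 degrees, less where a joint would pass 70% of its speed; a pose out of reach is approached as far as the arm can. A call with a gripper value outside its range is refused whole. The fingers move at their own pace and stop on an object; "squeeze" is the grip in N (left out, the last holds). Time passes only in rows, so rows that repeat a pose let the fingers close. It gives the time, the measured TCP pose, the force and the opening at its end, in the units of the state.
- bot.get_obs(): the state, without advancing time (a new reading comes with each control period).
- bot.camera(name): name is "scene" or "top"; returns a dict with "pixels" (420x560x3 uint8, red, green, blue), "intrinsics" (3x3 intrinsics, pixels), "view" (4x4, takes a point from world to camera coordinates). Camera axes: x right, y down, z forward; pixel columns grow to the right and rows downward; lengths in m; the calibration is good to about 2 mm. A picture is of the moment at which its call begins. There is no depth.
- bot.job_done(): hands the job in, once; it reports no verdict.
The state is a dict: "time": time; "q": joint angles; "qd": joint speeds; "joint_efforts": joint torques, N m; "ee_pos": TCP position; "tcp_rot": TCP orientation; "wrist_force": force on the tool from outside, world axes, zero at the start; "torque": the same for the moment, N m; "opening": finger opening in m.
Only numpy, scipy, OpenCV 4.12 (cv2) and the standard library are available. Lean on these libraries where they do the work, as an engineer would, in place of code of your own. Each camera call takes 0.05 s, during which the arm holds its last target.

## Working session

There is one attempt and no reset: what is moved stays moved. The work goes in short steps, Python scripts to look and compute and a tool call to move; the robot and the scene stay as the last step left them, time stands still between calls to the robot, and variables do not carry over. Pictures are saved under pics/ and viewed, and the job is handed in when it is done.

Besides the shell and the picture viewer there is one more tool, called in YAML: its name, and indented under it one key for each argument. send_rows: Moves the arm, as the interface text tells. Its arguments: {"type":"object","properties":{"targets":{"type":"array","items":{"type":"array","items":{"type":"number"}}},"squeeze":{"type":"number"}},"required":["targets"]}

```bash
mkdir -p pics; ls
python3 - <<'E'
from workcell import bot
import cv2,numpy as np
for n in("scene","top"):
    c=bot.camera(n); cv2.imwrite(f"pics/{n}0.png",c["pixels"][:,:,::-1]); print(n,c["intrinsics"],np.round(c["view"],4).tolist())
print(bot.get_obs(),bot.grasp_offset)
E
```

```text
pics
scene [[534.61467346   0.         280.75974361]
 [  0.         534.61467346 214.14655651]
 [  0.           0.           1.        ]] [[0.7693, 0.6389, -0.0028, -0.378], [0.4062, -0.4925, -0.7697, -0.1001], [-0.4931, 0.591, -0.6384, 1.8448], [0.0, 0.0, 0.0, 1.0]]
top [[495.3554495    0.         273.91172919]
 [  0.         495.3554495  200.79829013]
 [  0.           0.           1.        ]] [[-0.0165, -0.9999, 0.0006, 0.0031], [-0.9952, 0.0164, -0.096, 0.5156], [0.096, -0.0022, -0.9954, 1.3117], [0.0, 0.0, 0.0, 1.0]]
{'time': 0.1, 'q': array([ 7.55714905e+01,  5.00730721e+00,  1.00364064e+01,  9.50990676e+01,
       -5.65896925e-04,  8.99991328e+01]), 'qd': array([-0.00386649, -0.19182374,  0.02438906, -0.05695276, -0.08640046,
        0.03593852]), 'joint_efforts': array([-4.04603988e-04, -5.21558905e+01,  4.65655303e+01,  1.59728446e-02,
       -2.56035918e-05,  1.92879270e-05]), 'ee_pos': array([0.13699276, 0.53244025, 0.23063694]), 'tcp_rot': array([1.79999435e+02, 6.99684100e-02, 7.55723577e+01]), 'wrist_force': array([ 0.77023293,  0.11024217, -0.02528678]), 'torque': array([0.03893331, 0.02878762, 0.02158239]), 'opening': 0.0850581126523415} 0.0187
```

View pics/scene0.png

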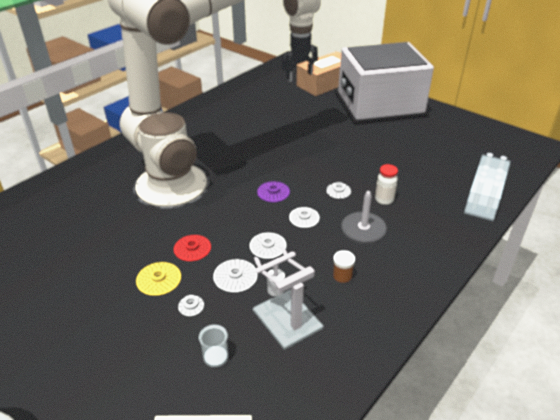

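View pics/top0.png

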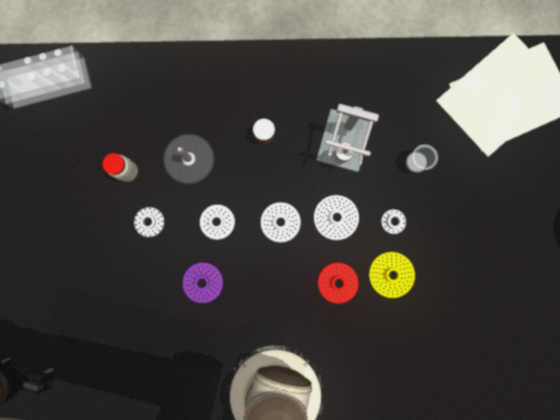

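The top view shows five white shelves, at about (149,222), (217,222), (281,222), (336,217) and (394,221). The purple (203,283), red (338,283) and yellow (392,275) discs are the look-alikes. The rack is at (189,158) and the hook stand with the handle at (345,140). Next I'll measure them and take enlarged crops.

```bash
cat > h.py <<'E'
from workcell import bot
import cv2,numpy as np
def cam(n):
    c=bot.camera(n); return c["pixels"],np.array(c["intrinsics"]),np.array(c["view"])
def ray(K,V,u,v):
    R=V[:3,:3];t=V[:3,3]; d=R.T@np.linalg.inv(K)@np.array([u,v,1.]); return -R.T@t,d
def onz(K,V,u,v,z):
    o,d=ray(K,V,u,v); return o+d*(z-o[2])/d[2]
def proj(K,V,p):
    q=K@(V[:3,:3]@np.array(p)+V[:3,3]); return q[:2]/q[2]
def tri(c1,p1,c2,p2):
    o1,d1=ray(*c1,*p1);o2,d2=ray(*c2,*p2)
    d1/=np.linalg.norm(d1);d2/=np.linalg.norm(d2)
    s=np.linalg.lstsq(np.c_[d1,-d2],o2-o1,rcond=None)[0]
    a=o1+d1*s[0];b=o2+d2*s[1]; return (a+b)/2,np.linalg.norm(a-b)*1000
def shelves(im,K,V,box):
    hsv=cv2.cvtColor(im,cv2.COLOR_RGB2HSV)
    m=((hsv[...,1]<60)&(hsv[...,2]>110)).astype(np.uint8)
    m=cv2.morphologyEx(m,cv2.MORPH_CLOSE,np.ones((3,3)))
    x0,y0,x1,y1=box; k=np.zeros_like(m);k[y0:y1,x0:x1]=m[y0:y1,x0:x1]
    out=[]
    for c in cv2.findContours(k,cv2.RETR_EXTERNAL,cv2.CHAIN_APPROX_NONE)[0]:
        if cv2.contourArea(c)<150: continue
        (u,v),(a,b),_=cv2.fitEllipse(cv2.convexHull(c))
        p=onz(K,V,u,v,.005); d=((a+1)+(b+1))/2
        dep=(V[:3,:3]@p+V[:3,3])[2]
        out.append((np.round([u,v],1).tolist(),np.round(p[:2]*1000,1).tolist(),round(d/K[0,0]*dep*1000,1)))
    return out
def crop(im,box,s,name):
    x0,y0,x1,y1=box; cv2.imwrite("pics/"+name,cv2.resize(im[y0:y1,x0:x1,::-1],None,fx=s,fy=s,interpolation=cv2.INTER_CUBIC))
E
python3 - <<'E'
from h import *
im,K,V=cam("top")
for s in shelves(im,K,V,(120,190,430,250)): print(s)
crop(im,(120,95,440,310),2.5,"topc.png")
im,K,V=cam("scene"); crop(im,(240,170,400,350),3.3,"scc.png")
E
```

```text
([393.2, 221.1], [456.4, -329.9], np.float64(70.6))
([148.7, 221.6], [466.1, 336.9], np.float64(84.3))
([216.7, 221.6], [463.2, 151.4], np.float64(99.1))
([280.2, 221.8], [459.6, -21.6], np.float64(113.3))
([335.9, 217.1], [469.9, -174.0], np.float64(127.1))
```

View pics/topc.png

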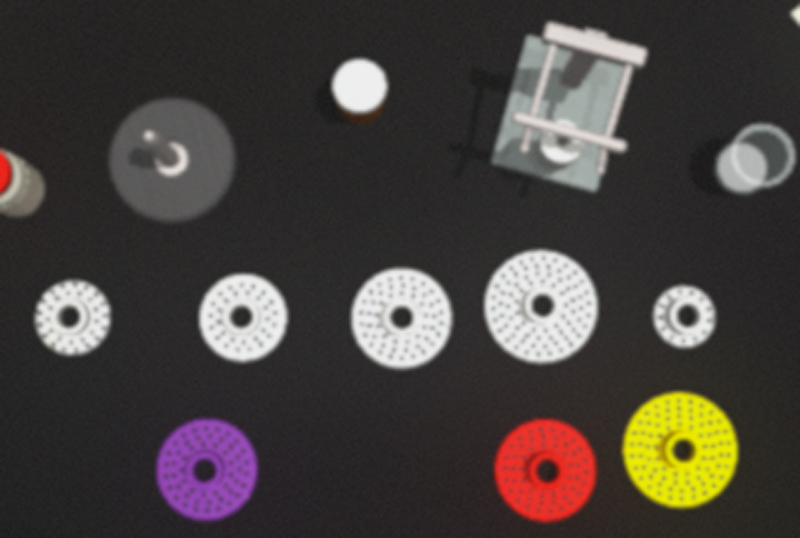

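View pics/scc.png

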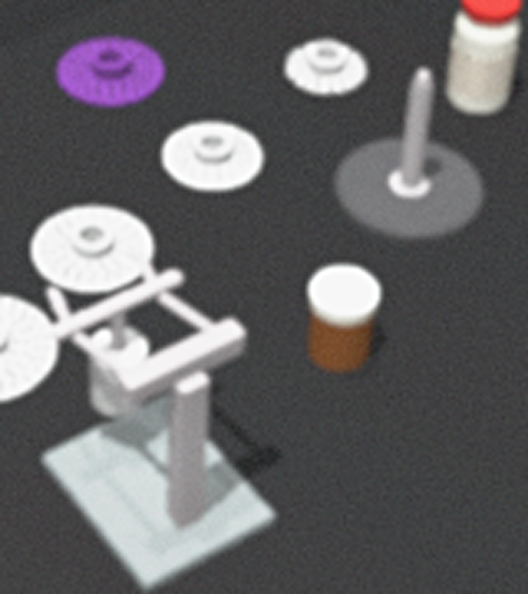

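The five white discs measure 66, 80, 94, 108 and 122 mm once a constant outline bias of about 4–5 mm is taken off, so all five shelves are present. Next I'll measure the rack, stand, handle and bystanders.

Run:
```python
from h import *
it,Kt,Vt=cam("top"); iss,Ks,Vs=cam("scene")
# shelf bores cross-check: dark bore centre at hub top
g=cv2.cvtColor(it,cv2.COLOR_RGB2GRAY)
for n,(u,v) in {"66":(395,221),"80":(148,222),"94":(217,222),"108":(281,222),"122":(337,217)}.items():
    x0,y0=int(u)-7,int(v)-7; p=g[y0:y0+15,x0:x0+15]; m=(p<90).astype(np.uint8)
    n_,l,st,ce=cv2.connectedComponentsWithStats(m); i=1+np.argmax(st[1:,4]); c=ce[i]+[x0,y0]
    print(n,"bore",c.round(1),(onz(Kt,Vt,*c,.022)*1000).round(1),st[i,4])
# foot plate both views
for nm,im,K,V,box,off in(("top",it,Kt,Vt,(155,125,222,192),1),("scene",iss,Ks,Vs,(335,195,392,245),1)):
    g2=cv2.GaussianBlur(cv2.cvtColor(im,cv2.COLOR_RGB2GRAY),(3,3),0); x0,y0,x1,y1=box
    m=np.zeros_like(g2); m[y0:y1,x0:x1]=(g2[y0:y1,x0:x1]>60)
    c=max(cv2.findContours(m,cv2.RETR_EXTERNAL,cv2.CHAIN_APPROX_NONE)[0],key=cv2.contourArea)
    e=cv2.fitEllipse(cv2.convexHull(c)); print(nm,"foot",np.round(e[0],1),np.round(e[1],1),(onz(K,V,*e[0],.014)*1000).round(1))
ct=(Kt,Vt);cs=(Ks,Vs)
for nm,a,b in(("tip",(149/2.5+120,134/2.5+95),(424/3.3+240,72/3.3+170)),
 ("barL",(326,142.2),(255.8,270.6)),("barR",(370.4,153.4),(295.2,254.2))):
    p,e=tri(ct,a,cs,b); print(nm,(p*1000).round(1),round(e,1))
crop(it,(310,90,390,180),7,"st.png"); crop(iss,(245,240,330,350),5.4,"ss.png")
crop(it,(155,125,225,195),8,"rt.png")
for n,uv,z in(("bottle",(115,162),.12),("jar",(264,129),.072)): print(n,(onz(Kt,Vt,*uv,z)*1000).round())
```

```text
66 bore [394.6 221. ] [ 455.8 -329.5   22. ] 39
80 bore [147.5 221. ] [466.8 335.8  22. ] 38
94 bore [216.  221.2] [463.1 151.4  22. ] 41
108 bore [280.1 221.6] [459.4 -21.2  22. ] 43
122 bore [336.8 216.9] [ 469.3 -174.2   22. ] 40
top foot [188.4 158.5] [49.3 50.2] [636.8 227.1  14. ]Traceback (most recent call last):
  File "<stdin>", line 14, in <module>
cv2.error: OpenCV(4.12.0) /io/opencv/modules/imgproc/src/shapedescr.cpp:361: error: (-201:Incorrect size of input array) There should be at least 5 points to fit the ellipse in function 'fitEllipseNoDirect'
```

Run:
```python
from h import *
it,Kt,Vt=cam("top"); iss,Ks,Vs=cam("scene")
g2=cv2.GaussianBlur(cv2.cvtColor(iss,cv2.COLOR_RGB2GRAY),(3,3),0)
print(g2[226,336:400:3])
m=np.zeros_like(g2); m[211:245,335:395]=g2[211:245,335:395]>62
c=max(cv2.findContours(m,cv2.RETR_EXTERNAL,cv2.CHAIN_APPROX_NONE)[0],key=cv2.contourArea)
e=cv2.fitEllipse(cv2.convexHull(c)); print("foot",np.round(e[0],1),np.round(e[1],1),(onz(Ks,Vs,*e[0],.014)*1000).round(1))
ct=(Kt,Vt);cs=(Ks,Vs)
for nm,a,b in(("tip",(149/2.5+120,134/2.5+95),(424/3.3+240,72/3.3+170)),
 ("barL",(326,142.2),(255.8,270.6)),("barR",(370.4,153.4),(295.2,254.2))):
    p,e=tri(ct,a,cs,b); print(nm,(p*1000).round(1),round(e,1))
crop(it,(310,90,390,180),6,"st.png"); crop(iss,(245,240,330,350),5.4,"ss.png")
crop(it,(155,125,225,195),8,"rt.png")
crop(iss,(335,180,395,245),8,"rs.png")
for n,uv,z in(("bottle",(115,162),.12),("jar",(264,129),.072)): print(n,(onz(Kt,Vt,*uv,z)*1000).round())
```

```text
[ 63  64 102 123 123 122 122 152 239 201 205 198 122 122 122 122 117  71
  63  62  63  62]
foot [363.8 228. ] [48.  79.3] [642.7 218.5  14. ]
tip [637.9 226.6 146.7] 1.2
barL [ 617.3 -174.1  130.5] 97.9
barR [ 642.3 -202.3  214.1] 96.0
bottle [611. 394. 120.]
jar [702.  18.  72.]
```

View pics/st.png

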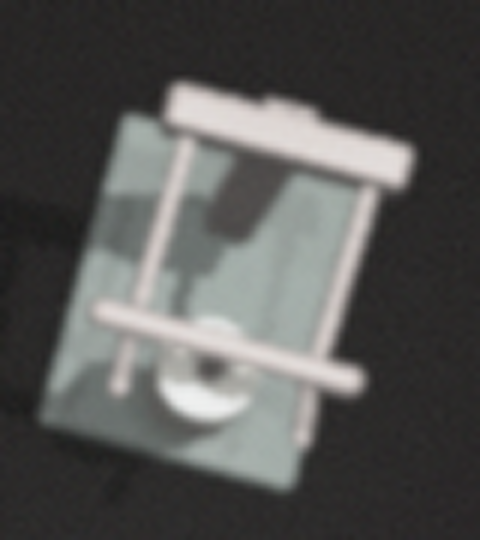

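View pics/ss.png

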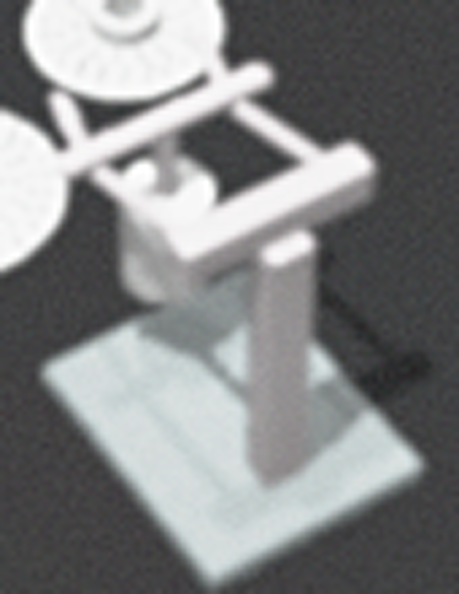

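View pics/rt.png

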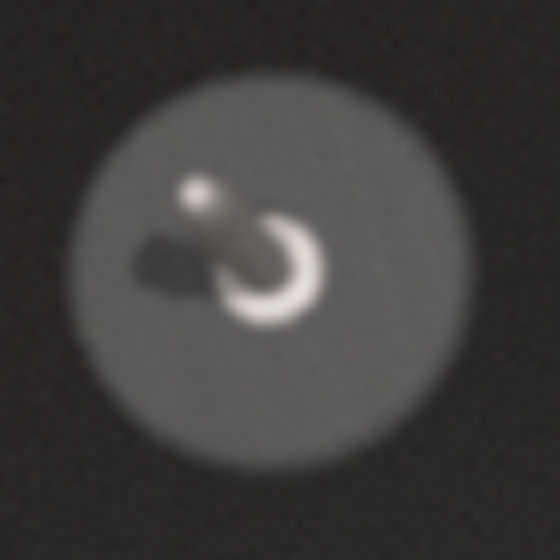

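View pics/rs.png

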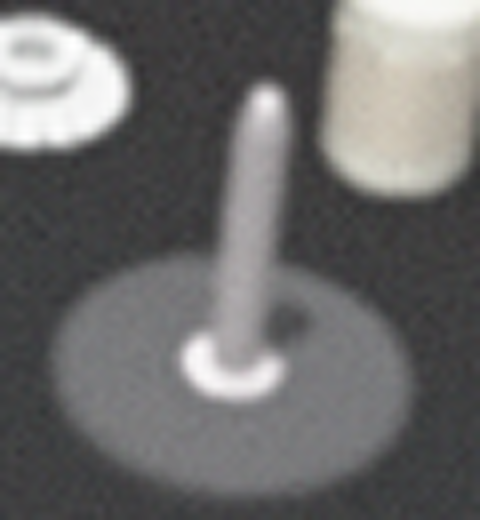

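Run:
```python
from h import *
it,Kt,Vt=cam("top"); iss,Ks,Vs=cam("scene")
ct=(Kt,Vt);cs=(Ks,Vs)
A,e1=tri(ct,(310+97/6,90+310/6),cs,(245+265/5.4,240+76/5.4))
B,e2=tri(ct,(310+362/6,90+382/6),cs,(245+66/5.4,240+163/5.4))
print(A*1000,e1,B*1000,e2,"len",np.linalg.norm(A-B)*1000,"mid",(A+B)*500)
d=A-B; print("bar dir yaw",np.degrees(np.arctan2(d[1],d[0])))
# bar from top view only, on z=mean
for z in(.15,.16,.17,.18):
    a=onz(Kt,Vt,310+95/6,90+310/6,z);b=onz(Kt,Vt,310+364/6,90+382/6,z);print(z,(a+b)[:2]*500,np.linalg.norm(a-b)*1000,np.degrees(np.arctan2(*(a-b)[1::-1])))
# crosspiece ends top
for n,uv,uv2 in(("crossL",(310+178/6,90+105/6),(245+350/5.4,240+165/5.4)),("crossR",(310+400/6,90+165/6),(245+190/5.4,240+250/5.4))):
    p,e=tri(ct,uv,cs,uv2);print(n,(p*1000).round(),e)
```

```text
[ 645.47672141 -134.24594244  166.30222341] 2.0887721861261515 [ 613.90821684 -239.20966273  171.03845248] 4.280949588379699 len 109.7104595002693 mid [ 629.69246913 -186.72780259  168.67033795]
bar dir yaw 73.26100697050441
0.15 [ 632.28689567 -190.83492627] 114.34279094133896 73.80310848773034
0.16 [ 630.25391048 -189.27154016] 113.39402305566252 73.80310848773027
0.17 [ 628.22092528 -187.70815406] 112.4452551699861 73.80310848773027
0.18 [ 626.18794008 -186.14476795] 111.49648728430962 73.80310848773031
crossL [ 723. -168.  185.] 2.247665277668088
crossR [ 699. -255.  186.] 4.082925183105079
```

send_rows:
  targets:
    - [0, 170, -350, -50, -45]
    - [0, 332, -707, -100, -90]
    - [0, 332, -707, -100, -90]
    - [0, 332, -707, -100, -90]
    - [0, 332, -707, -100, -90]
    - [0, 332, -707, -100, -90]
    - [0, 332, -707, -100, -90]
    - [0, 332, -707, -100, -90]
    - [0, 332, -707, -100, -90]
    - [0, 332, -707, -100, -90]
  squeeze: 40

```text
time: 1.75
ee_pos: [0.4013, -0.0306, 0.1521]
tcp_rot: [-180.0, -0.1, -14.5]
wrist_force: [1.0, 1.0, 1.2]
opening: 0.0856
```

send_rows:
  targets:
    - [0, 60, -120, -20, 0]
    - [0, 60, -120, -20, 0]
    - [0, 60, -120, -20, 0]
    - [0, 60, -120, -20, 0]
    - [0, 60, -120, -20, 0]

```text
time: 2.38
ee_pos: [0.4605, -0.1474, 0.1324]
tcp_rot: [-180.0, -0.0, -14.4]
wrist_force: [0.2, 0.3, 0.1]
opening: 0.0855
```

Run:
```python
from h import *
o=bot.get_obs();print(o["ee_pos"],o["tcp_rot"],o["q"],o["time"])
im,K,V=cam("top");crop(im,(290,160,390,260),6,"a1.png")
```

```text
[ 0.46048596 -0.14736995  0.13239401] [-1.79988972e+02 -2.37563761e-02 -1.43651684e+01] [-1.77536188e+01 -4.97923470e+00 -1.08131689e+01  8.41430028e+01
  1.24130645e-02  8.66115498e+01] 2.375
```

View pics/a1.png

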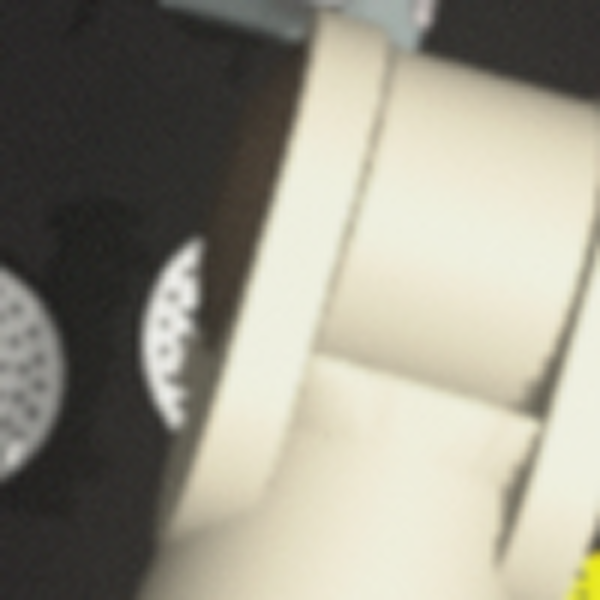

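send_rows:
  targets:
    - [0, 9, -27, 0, 0]
    - [0, 9, -27, -60, 0]
    - [0, 9, -27, -95, 0]
    - [0, 9, -27, -110, 0]
    - [0, 9, -27, -123, 0]
    - [0, 9, -27, -123, 0]

```text
time: 3.18
ee_pos: [0.4699, -0.1751, 0.0092]
tcp_rot: [180.0, -0.0, -14.4]
wrist_force: [-0.0, -0.7, -0.0]
opening: 0.0856
```

Run:
```python
from h import *
o=bot.get_obs();print(o["ee_pos"],o["wrist_force"])
im,K,V=cam("scene");crop(im,(180,190,300,310),5,"a2.png")
```

```text
[ 0.46990874 -0.17514934  0.00924473] [-0.02131261 -0.73070812 -0.02841111]
```

View pics/a2.png

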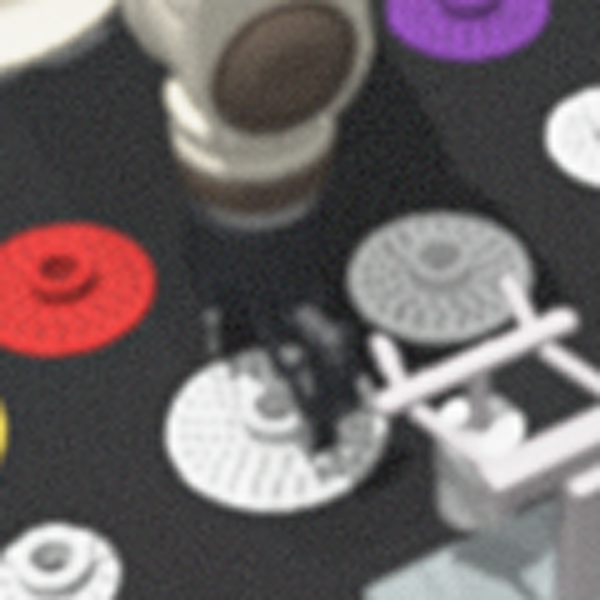

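The open fingers straddle the 122 shelf's hub in the scene crop at about (275,405). Closing.

send_rows:
  targets:
    - [1, 0, 0, -2, 0]
    - [1, 0, 0, -2, 0]
    - [1, 0, 0, -2, 0]
    - [1, 0, 0, -2, 0]
    - [1, 0, 0, -2, 0]
    - [1, 0, 0, -2, 0]
  squeeze: 40

```text
time: 3.98
ee_pos: [0.4699, -0.1755, 0.0077]
tcp_rot: [180.0, -0.0, -14.4]
wrist_force: [-2.2, 0.1, 5.5]
opening: 0.0386
```

send_rows:
  targets:
    - [1, 0, 0, 50, 0]
    - [1, 0, 0, 110, 0]
    - [1, 0, 0, 165, 0]
    - [1, 24, 57, 165, 0]
    - [1, 48, 115, 165, 0]
    - [1, 72, 172, 165, 0]
    - [1, 96, 229, 165, 0]
    - [1, 120, 287, 165, 0]
    - [1, 144, 344, 165, 0]
    - [1, 167, 401, 165, 0]

```text
time: 5.22
ee_pos: [0.6372, 0.2275, 0.1717]
tcp_rot: [180.0, -0.0, -14.4]
wrist_force: [0.8, -1.4, -1.3]
opening: 0.0385
```

send_rows:
  targets:
    - [1, 0, 0, 0, 0]
    - [1, 0, 0, 0, 0]
    - [1, 0, 0, 0, 0]

```text
time: 5.6
ee_pos: [0.6366, 0.2244, 0.1725]
tcp_rot: [-180.0, -0.0, -14.5]
wrist_force: [0.1, -0.6, -2.1]
opening: 0.0388
```

Run:
```python
from h import *
o=bot.get_obs();print(o["ee_pos"],o["tcp_rot"],o["q"],o["opening"])
im,K,V=cam("scene");crop(im,(290,120,430,250),5,"a3.png")
im,K,V=cam("top");crop(im,(120,100,260,230),5,"a3t.png")
```

```text
[0.63660936 0.22437409 0.17250202] [-1.79991304e+02 -2.78339815e-02 -1.45004729e+01] [ 1.94186071e+01  2.19988222e+01  2.37889343e+01  9.17621624e+01
 -8.31605787e-03  1.23919076e+02] 0.03875152482421139
```

View pics/a3.png

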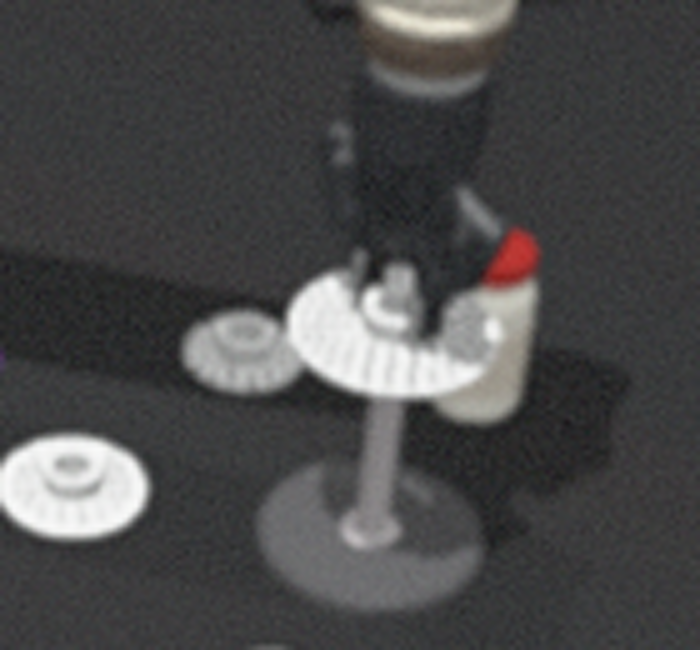

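View pics/a3t.png

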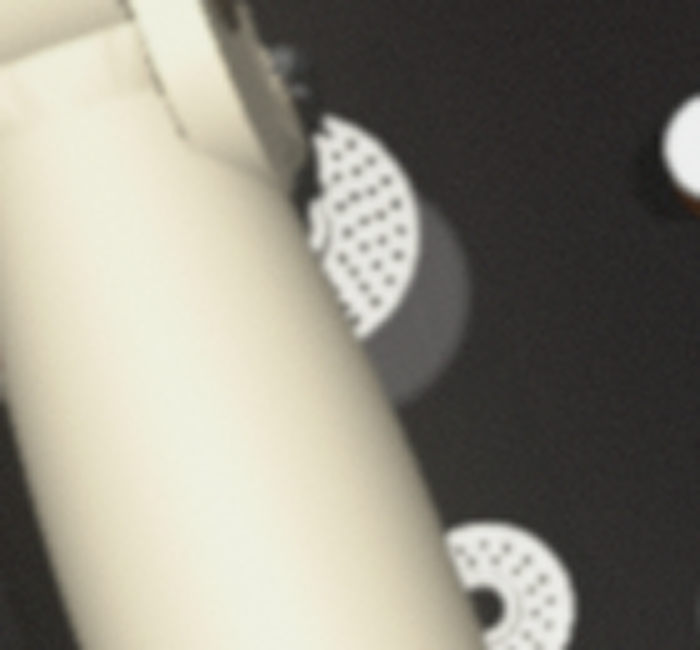

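Run:
```python
from h import *
t=np.linspace(0,2*np.pi,60)
for n in("scene","top"):
    im,K,V=cam(n);im=im.copy()
    pts=np.array([proj(K,V,(.6366+.061*np.cos(a),.2256+.061*np.sin(a),.170)) for a in t])
    x0,y0=(290,120) if n=="scene" else (120,100)
    c=cv2.resize(im[y0:y0+120,x0:x0+140,::-1],None,fx=5,fy=5)
    cv2.polylines(c,[((pts-[x0,y0]+.5)*5).astype(np.int32)],True,(0,255,0),1)
    cv2.imwrite(f"pics/a4{n}.png",c)
print(bot.get_obs()["ee_pos"])
```

```text
[0.63669656 0.22466137 0.17259374]
```

View pics/a4scene.png

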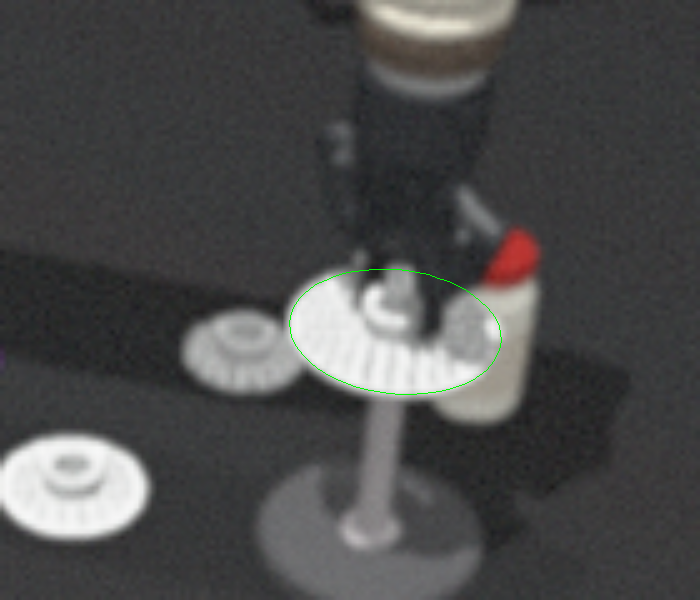

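View pics/a4top.png

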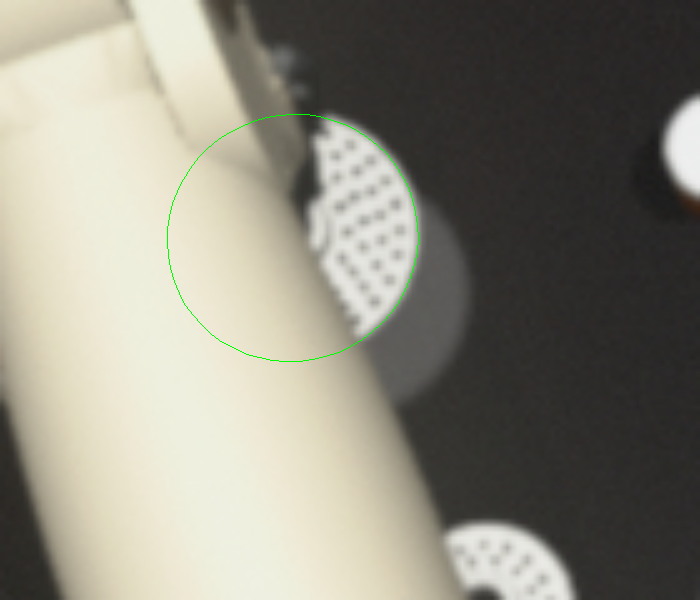

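The held shelf matches the level-disc outline at the rack, so it is level and centred. Lowering in stages.

send_rows:
  targets:
    - [1, 0.5, 1, 0, 0]
    - [1, 0.5, 1, -10, 0]
    - [1, 0.5, 1, -20, 0]
    - [1, 0.5, 1, -30, 0]
    - [1, 0.5, 1, -40, 0]
    - [1, 0.5, 1, -40, 0]

```text
time: 6.55
ee_pos: [0.6367, 0.2265, 0.1306]
tcp_rot: [179.9, 0.1, -14.4]
wrist_force: [-0.7, 0.4, -2.1]
opening: 0.0388
```

send_rows:
  targets:
    - [1, 0, 0, -15, 0]
    - [1, 0, 0, -30, 0]
    - [1, 0, 0, -30, 0]
    - [0, 0, 0, -30, 0]
    - [0, 0, 0, -30, 0]
    - [0, 0, 0, -30, 0]
    - [0, 0, 0, 10, 0]
    - [0, 0, 0, 40, 0]
    - [0, 0, 0, 40, 0]

```text
time: 7.68
ee_pos: [0.6383, 0.227, 0.1754]
tcp_rot: [-179.8, -0.2, -14.4]
wrist_force: [0.9, 0.5, -0.2]
opening: 0.0857
```

Run:
```python
from h import *
o=bot.get_obs();print(o["ee_pos"],o["opening"])
im,K,V=cam("scene");crop(im,(160,120,430,320),2.9,"b1.png")
im,K,V=cam("top")
for s in shelves(im,K,V,(120,190,430,250)): print(s)
```

```text
[0.63832711 0.22700681 0.17535567] 0.08567229135632717
([393.3, 221.1], [456.4, -330.1], np.float64(70.7))
([280.1, 221.8], [459.5, -21.4], np.float64(113.1))
([178.7, 219.0], [471.8, 255.1], np.float64(276.7))
```

View pics/b1.png

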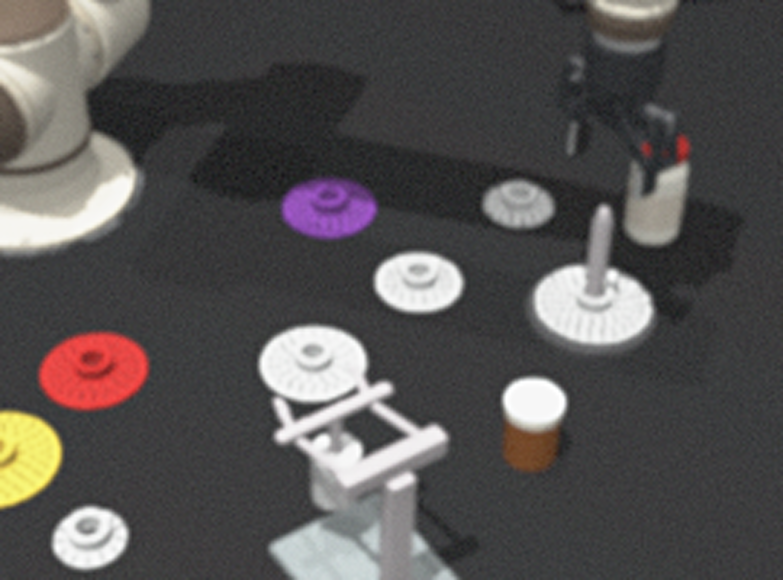

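The 122 shelf lies flat on the foot plate (crop (593,303)), and the others have not moved. Next is the 108 at (459.4, -21.3).

send_rows:
  targets:
    - [0, -36, -50, 0, 0]
    - [0, -72, -99, 0, 0]
    - [0, -107, -149, 0, 0]
    - [0, -142, -198, 0, 0]
    - [0, -178, -248, -40, 0]
    - [0, -178, -248, -90, 0]
    - [0, -178, -248, -135, 0]
    - [0, -178, -248, -135, 0]
    - [0, -178, -248, -135, 0]

```text
time: 8.9
ee_pos: [0.4597, -0.0213, 0.0382]
tcp_rot: [-180.0, -0.0, -14.4]
wrist_force: [1.4, -0.9, -0.3]
opening: 0.0854
```

send_rows:
  targets:
    - [0, 0, 0, -15, 0]
    - [0, 0, 0, -30, 0]
    - [0, 0, 0, -30, 0]
    - [1, 0, 0, -30, 0]
    - [1, 0, 0, -30, 0]
    - [1, 0, 0, -30, 0]
    - [1, 0, 0, -30, 0]
    - [1, 0, 0, -30, 0]

```text
time: 9.9
ee_pos: [0.4595, -0.0214, 0.0077]
tcp_rot: [-180.0, -0.0, -14.4]
wrist_force: [-2.0, 1.1, 5.6]
opening: 0.0383
```

send_rows:
  targets:
    - [1, 0, 0, 50, 0]
    - [1, 0, 0, 110, 0]
    - [1, 0, 0, 163, 0]
    - [1, 36, 50, 163, 0]
    - [1, 72, 99, 163, 0]
    - [1, 107, 149, 163, 0]
    - [1, 142, 198, 163, 0]
    - [1, 177.5, 248, 163, 0]
    - [1, 177.5, 248, 163, 0]
    - [1, 177.5, 248, 163, 0]

```text
time: 11.15
ee_pos: [0.6364, 0.2265, 0.1692]
tcp_rot: [179.9, 0.1, -14.4]
wrist_force: [-0.9, -0.0, -0.8]
opening: 0.0382
```

```bash
cat > ov.py <<'E'
from h import *
import sys
R=float(sys.argv[1]);
o=bot.get_obs();p=o["ee_pos"];print(p,o["opening"],o["wrist_force"])
t=np.linspace(0,2*np.pi,60)
im,K,V=cam("scene")
pts=np.array([proj(K,V,(p[0]+R*np.cos(a),p[1]+R*np.sin(a),p[2]-.003)) for a in t])
x0,y0=(290,120)
c=cv2.resize(im[y0:y0+120,x0:x0+140,::-1],None,fx=5,fy=5)
cv2.polylines(c,[((pts-[x0,y0]+.5)*5).astype(np.int32)],True,(0,255,0),1)
cv2.imwrite("pics/"+sys.argv[2],c)
E
python3 ov.py .054 c1.png
```

```text
[0.63641717 0.22650018 0.16920071] 0.03820243314234232 [-0.89401393 -0.03765436 -0.82686895]
```

View pics/c1.png

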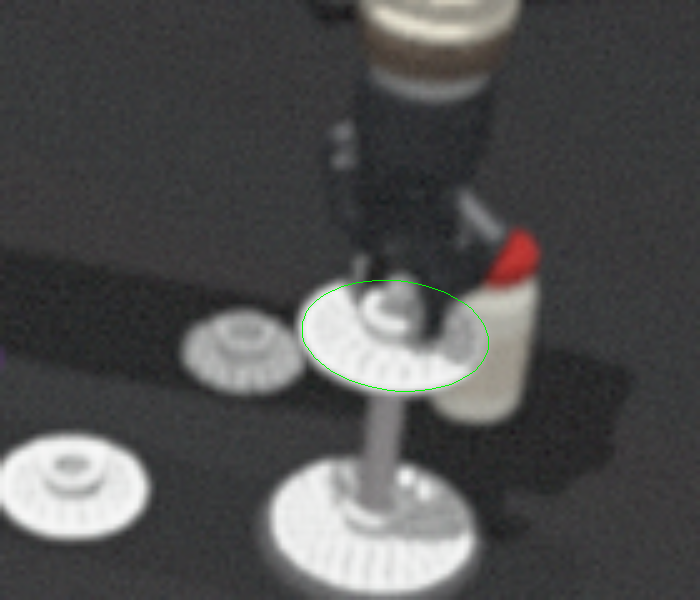

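send_rows:
  targets:
    - [1, 0.7, 0.4, -10, 0]
    - [1, 0.7, 0.4, -20, 0]
    - [1, 0.7, 0.4, -30, 0]
    - [1, 0.7, 0.4, -42, 0]
    - [1, 0.7, 0.4, -55, 0]
    - [1, 0.7, 0.4, -67, 0]
    - [1, 0.7, 0.4, -67, 0]

```text
time: 12.08
ee_pos: [0.6368, 0.2268, 0.1013]
tcp_rot: [179.9, 0.1, -14.4]
wrist_force: [0.0, 0.3, -1.2]
opening: 0.0383
```

send_rows:
  targets:
    - [0, 0, 0, 0, 0]
    - [0, 0, 0, 0, 0]
    - [0, 0, 0, 0, 0]
    - [0, 0, 0, 40, 0]
    - [0, 0, 0, 70, 0]
    - [0, 0, 0, 70, 0]

```text
time: 12.82
ee_pos: [0.6385, 0.2274, 0.1763]
tcp_rot: [-179.8, -0.2, -14.4]
wrist_force: [-0.1, 0.2, -0.8]
opening: 0.0856
```

```bash
cat > lk.py <<'E'
from h import *
import sys
o=bot.get_obs();print(o["ee_pos"],o["opening"])
im,K,V=cam("scene");crop(im,(160,120,430,320),2.9,sys.argv[1])
# shelf centres in scene view, on z=.005, from white blobs
for s in shelves(im,K,V,(160,170,360,320)): print(s)
E
python3 lk.py c2.png
```

```text
[0.63851453 0.22737105 0.17628668] 0.08559633646352542
([190.6, 305.1], [452.8, -329.2], np.float64(67.2))
([343.7, 258.6], [666.8, 75.7], np.float64(63.9))
([284.0, 290.3], [610.9, -130.2], np.float64(228.6))
([365.5, 222.9], [628.5, 251.6], np.float64(126.8))
([303.9, 216.9], [461.3, 151.5], np.float64(87.4))
([338.5, 190.1], [465.0, 337.9], np.float64(70.2))
([179.9, 187.0], [36.4, 7.7], np.float64(166.7))
```

View pics/c2.png

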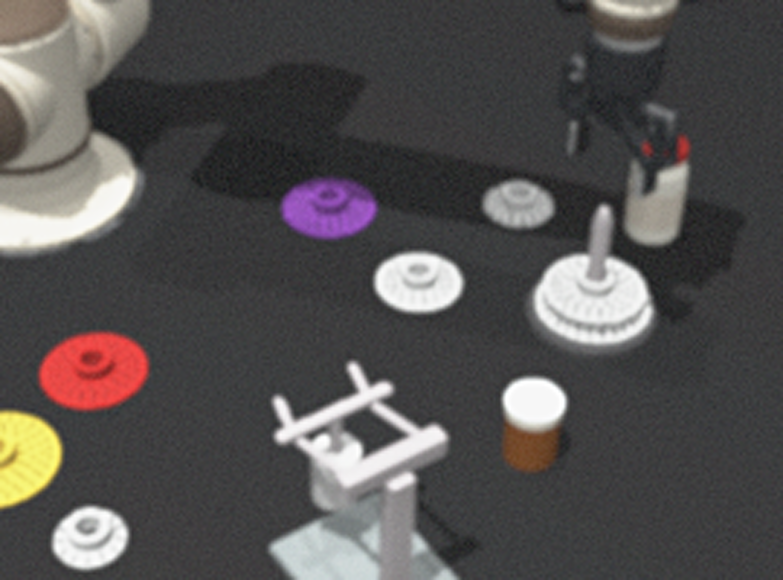

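The 108 is stacked. The 94 still reads (461–463, 151.5), so that is next.

send_rows:
  targets:
    - [0, -58, -25, 0, 0]
    - [0, -116, -50, 0, 0]
    - [0, -175, -76, -30, 0]
    - [0, -175, -76, -90, 0]
    - [0, -175, -76, -138, 0]
    - [0, -175, -76, -138, 0]
    - [0, -175, -76, -138, 0]

```text
time: 13.75
ee_pos: [0.4631, 0.1512, 0.0364]
tcp_rot: [-180.0, -0.1, -14.4]
wrist_force: [0.3, -0.3, 1.2]
opening: 0.0855
```

send_rows:
  targets:
    - [0, 0, 0, -15, 0]
    - [0, 0, 0, -28, 0]
    - [0, 0, 0, -28, 0]
    - [1, 0, 0, -28, 0]
    - [1, 0, 0, -28, 0]
    - [1, 0, 0, -28, 0]
    - [1, 0, 0, -28, 0]
    - [1, 0, 0, -28, 0]

```text
time: 14.75
ee_pos: [0.4626, 0.1511, 0.0077]
tcp_rot: [-180.0, -0.0, -14.4]
wrist_force: [-2.4, -0.6, 6.5]
opening: 0.0385
```

send_rows:
  targets:
    - [1, 0, 0, 50, 0]
    - [1, 0, 0, 110, 0]
    - [1, 0, 0, 163, 0]
    - [1, 58, 25, 163, 0]
    - [1, 116, 50, 163, 0]
    - [1, 174, 75.5, 163, 0]
    - [1, 174, 75.5, 163, 0]
    - [1, 174, 75.5, 163, 0]

```text
time: 15.75
ee_pos: [0.6361, 0.2264, 0.169]
tcp_rot: [179.9, 0.1, -14.4]
wrist_force: [0.4, 0.4, -0.2]
opening: 0.0386
```

```bash
python3 ov.py .047 d1.png
```

```text
[0.63610538 0.22639703 0.16898373] 0.038618046096949375 [ 0.37502856  0.3713215  -0.22083154]
```

View pics/d1.png

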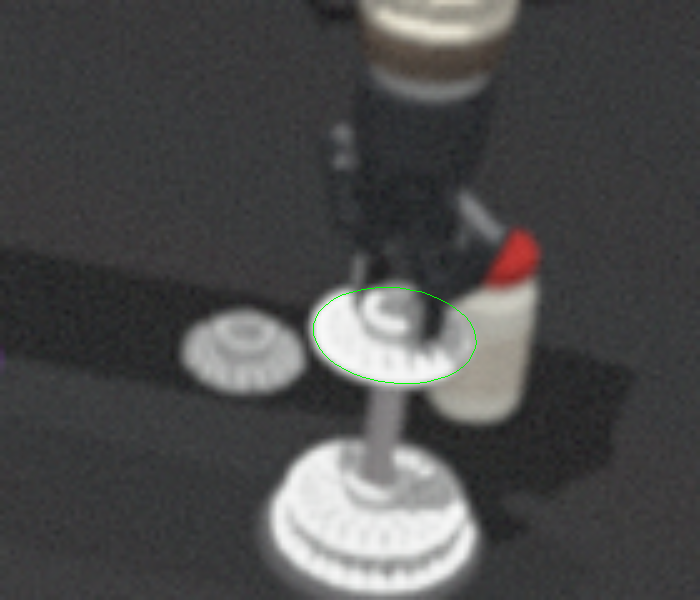

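send_rows:
  targets:
    - [1, 1, 0.5, -10, 0]
    - [1, 1, 0.5, -20, 0]
    - [1, 1, 0.5, -30, 0]
    - [1, 1, 0.5, -42, 0]
    - [1, 1, 0.5, -55, 0]
    - [1, 1, 0.5, -67, 0]
    - [1, 1, 0.5, -67, 0]

```text
time: 16.68
ee_pos: [0.6368, 0.2268, 0.1013]
tcp_rot: [179.9, 0.1, -14.4]
wrist_force: [0.2, 0.0, -0.8]
opening: 0.0382
```

send_rows:
  targets:
    - [0, 0, 0, 0, 0]
    - [0, 0, 0, 0, 0]
    - [0, 0, 0, 0, 0]
    - [0, 0, 0, 40, 0]
    - [0, 0, 0, 70, 0]
    - [0, 0, 0, 70, 0]

```text
time: 17.42
ee_pos: [0.6385, 0.2274, 0.1763]
tcp_rot: [-179.8, -0.2, -14.4]
wrist_force: [-0.2, 0.2, 0.8]
opening: 0.0854
```

```bash
python3 lk.py d2.png
```

```text
[0.63853351 0.22735973 0.17625829] 0.08535357413277524
([190.7, 305.1], [452.8, -329.2], np.float64(67.3))
([343.7, 258.7], [667.0, 75.6], np.float64(63.9))
([284.0, 290.5], [611.5, -130.7], np.float64(229.2))
([368.7, 219.8], [628.3, 270.7], np.float64(146.7))
([338.4, 190.1], [464.9, 337.8], np.float64(70.4))
([179.8, 187.0], [36.4, 7.5], np.float64(167.1))
```

View pics/d2.png

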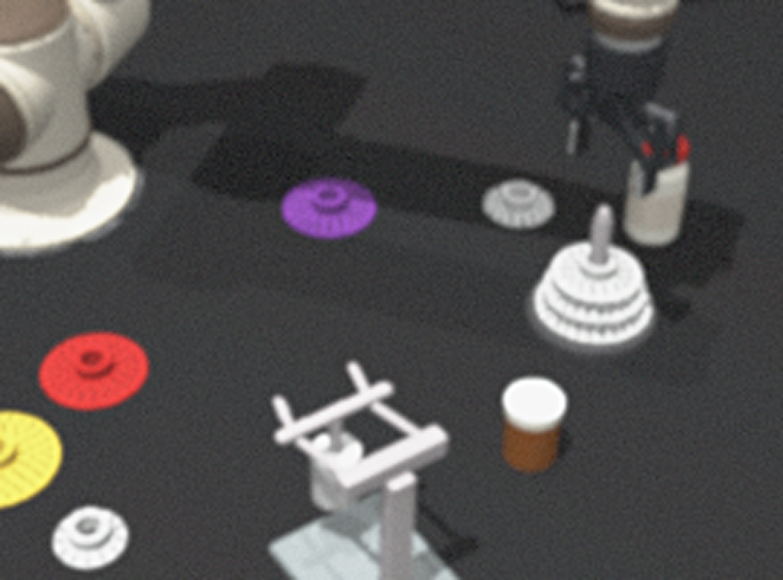

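Three are stacked. The 80 still reads (465–467, 336–338), so that is next.

send_rows:
  targets:
    - [0, -48, 30, 0, 0]
    - [0, -96, 60, 0, 0]
    - [0, -140, 88, 0, 0]
    - [0, -172, 109, -30, 0]
    - [0, -172, 109, -90, 0]
    - [0, -172, 109, -138, 0]
    - [0, -172, 109, -138, 0]
    - [0, -172, 109, -138, 0]

```text
time: 18.48
ee_pos: [0.466, 0.3363, 0.0364]
tcp_rot: [-179.9, -0.0, -14.4]
wrist_force: [-0.7, 0.6, 0.8]
opening: 0.0855
```

send_rows:
  targets:
    - [0, 0, 0, -15, 0]
    - [0, 0, 0, -28, 0]
    - [0, 0, 0, -28, 0]
    - [1, 0, 0, -28, 0]
    - [1, 0, 0, -28, 0]
    - [1, 0, 0, -28, 0]
    - [1, 0, 0, -28, 0]
    - [1, 0, 0, -28, 0]

```text
time: 19.48
ee_pos: [0.4656, 0.3362, 0.0077]
tcp_rot: [-180.0, -0.0, -14.4]
wrist_force: [-1.9, -1.2, 5.0]
opening: 0.0389
```

send_rows:
  targets:
    - [1, 0, 0, 50, 0]
    - [1, 0, 0, 110, 0]
    - [1, 0, 0, 163, 0]
    - [1, 57, -36, 163, 0]
    - [1, 114, -73, 163, 0]
    - [1, 171, -109.5, 163, 0]
    - [1, 171, -109.5, 163, 0]
    - [1, 171, -109.5, 163, 0]

```text
time: 20.48
ee_pos: [0.6367, 0.2259, 0.1691]
tcp_rot: [180.0, 0.1, -14.5]
wrist_force: [-0.3, 0.2, -1.1]
opening: 0.0386
```

```bash
python3 ov.py .040 e1.png
```

```text
[0.63669341 0.2258846  0.16911482] 0.03862174047357273 [-0.34658504  0.20184412 -1.06159349]
```

View pics/e1.png

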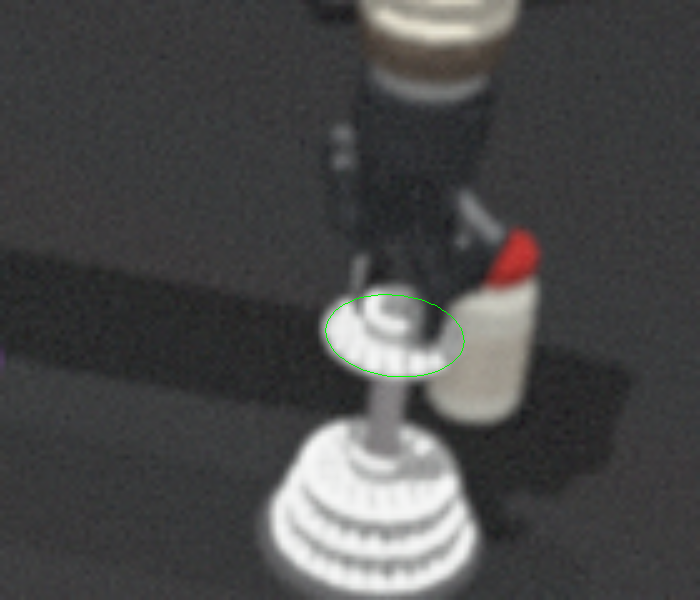

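send_rows:
  targets:
    - [1, 0.5, 0.7, -10, 0]
    - [1, 0.5, 0.7, -20, 0]
    - [1, 0.5, 0.7, -30, 0]
    - [1, 0.5, 0.7, -42, 0]
    - [1, 0.5, 0.7, -55, 0]
    - [1, 0.5, 0.7, -68, 0]
    - [1, 0.5, 0.7, -68, 0]

```text
time: 21.4
ee_pos: [0.6362, 0.2269, 0.1002]
tcp_rot: [179.9, 0.1, -14.4]
wrist_force: [0.5, -0.2, -1.1]
opening: 0.0386
```

send_rows:
  targets:
    - [0, 0, 0, 0, 0]
    - [0, 0, 0, 0, 0]
    - [0, 0, 0, 0, 0]
    - [0, 0, 0, 40, 0]
    - [0, 0, 0, 70, 0]
    - [0, 0, 0, 70, 0]

```text
time: 22.15
ee_pos: [0.638, 0.2276, 0.1753]
tcp_rot: [-179.8, -0.2, -14.4]
wrist_force: [0.8, -0.0, -0.6]
opening: 0.0855
```

```bash
python3 lk.py e2.png
python3 - <<'E'
from h import *
im,K,V=cam("top")
for s in shelves(im,K,V,(360,190,430,260)): print(s)
E
```

```text
[0.63803693 0.22756528 0.17533836] 0.0854727210989251
([190.6, 305.1], [452.8, -329.3], np.float64(67.6))
([343.6, 258.7], [666.7, 75.5], np.float64(64.1))
([284.1, 290.4], [611.4, -130.5], np.float64(229.0))
([375.7, 215.4], [633.8, 303.5], np.float64(183.9))
([180.1, 187.0], [37.2, 7.9], np.float64(166.9))
([393.2, 221.1], [456.4, -330.0], np.float64(70.5))
```

View pics/e2.png

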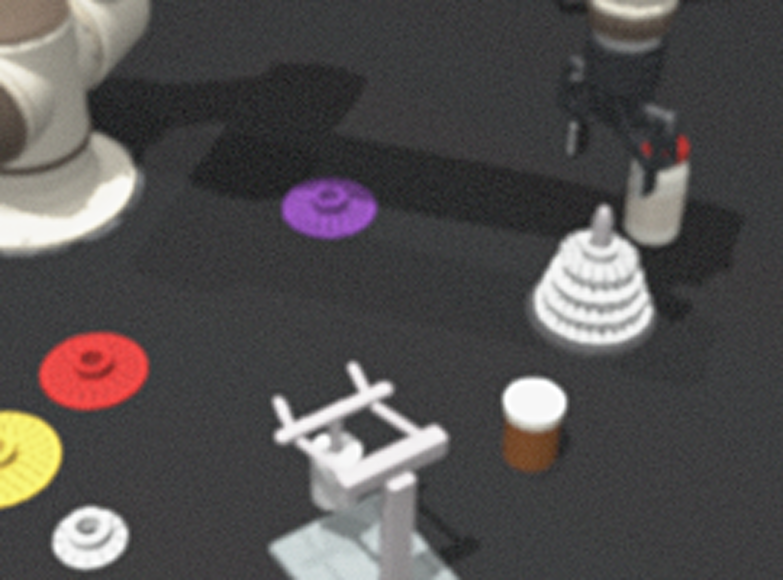

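Four are stacked. The 66 has not moved (456, -330), so it is next; I'll route it well clear of the hook stand.

send_rows:
  targets:
    - [0, -45, -43, 0, 0]
    - [0, -90, -86, 0, 0]
    - [0, -135, -129, 0, 0]
    - [0, -170, -180, 0, 0]
    - [0, -182, -240, 0, 0]
    - [0, -182, -302, 0, 0]
    - [0, -182, -364, 0, 0]
    - [0, -182, -426, 0, 0]
    - [0, -182, -488, 0, 0]
    - [0, -182, -520, 0, 0]

```text
time: 23.5
ee_pos: [0.4538, -0.2953, 0.1702]
tcp_rot: [-180.0, 0.1, -14.6]
wrist_force: [0.4, 0.1, -0.1]
opening: 0.0855
```

send_rows:
  targets:
    - [0, 0, -37.5, 0, 0]
    - [0, 0, -37.5, -60, 0]
    - [0, 0, -37.5, -120, 0]
    - [0, 0, -37.5, -137, 0]
    - [0, 0, -37.5, -137, 0]
    - [0, 0, -37.5, -137, 0]

```text
time: 24.25
ee_pos: [0.4561, -0.331, 0.0375]
tcp_rot: [179.9, -0.2, -14.4]
wrist_force: [0.7, -0.0, 0.9]
opening: 0.0854
```

send_rows:
  targets:
    - [0, 0, 0.5, -15, 0]
    - [0, 0, 0.5, -29, 0]
    - [0, 0, 0.5, -29, 0]
    - [1, 0, 0.5, -29, 0]
    - [1, 0, 0.5, -29, 0]
    - [1, 0, 0.5, -29, 0]
    - [1, 0, 0.5, -29, 0]
    - [1, 0, 0.5, -29, 0]

```text
time: 25.25
ee_pos: [0.4552, -0.33, 0.0067]
tcp_rot: [180.0, -0.1, -14.4]
wrist_force: [-0.3, 0.1, 5.9]
opening: 0.0389
```

send_rows:
  targets:
    - [1, 0, 0, 50, 0]
    - [1, 0, 0, 110, 0]
    - [1, 0, 0, 170, 0]
    - [1, 0, 60, 170, 0]
    - [1, 0, 120, 170, 0]
    - [1, 0, 180, 170, 0]
    - [1, 0, 240, 170, 0]
    - [1, 0, 300, 170, 0]
    - [1, 0, 360, 170, 0]
    - [1, 10, 400, 170, 0]

```text
time: 26.5
ee_pos: [0.4644, 0.0725, 0.1762]
tcp_rot: [-180.0, -0.0, -14.3]
wrist_force: [0.7, -0.8, -0.1]
opening: 0.0389
```

Run:
```python
from h import *
o=bot.get_obs();print(o["ee_pos"],o["opening"],o["wrist_force"])
im,K,V=cam("scene");crop(im,(160,90,400,320),2.5,"f1.png")
```

```text
[0.46441983 0.0725439  0.17621395] 0.03891089097011116 [ 0.72715133 -0.78678138 -0.0765789 ]
```

View pics/f1.png

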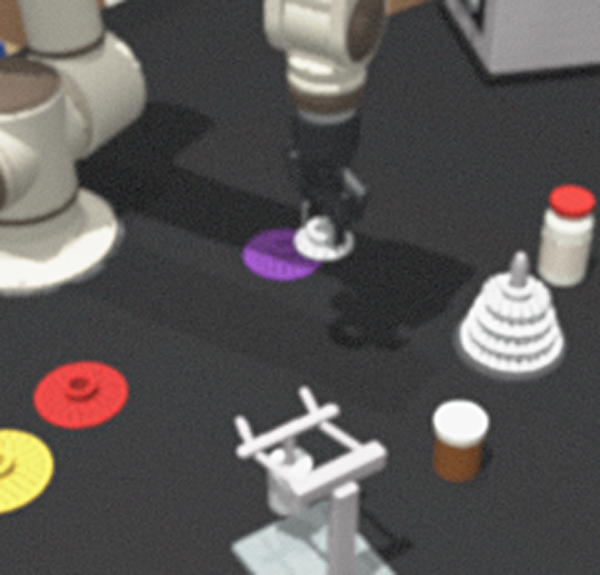

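send_rows:
  targets:
    - [1, 43, 39, 0, 0]
    - [1, 86, 78, 0, 0]
    - [1, 129, 117, 0, 0]
    - [1, 171.5, 157, 0, 0]
    - [1, 171.5, 157, 0, 0]
    - [1, 171.5, 157, 0, 0]
    - [1, 171.5, 157, 0, 0]

```text
time: 27.42
ee_pos: [0.636, 0.2264, 0.1771]
tcp_rot: [-180.0, -0.1, -14.5]
wrist_force: [0.5, -0.6, -0.0]
opening: 0.0385
```

```bash
python3 ov.py .033 f2.png
```

```text
[0.63595555 0.22638979 0.17714807] 0.038521475463591554 [ 0.51000996 -0.61406893 -0.02061361]
```

View pics/f2.png

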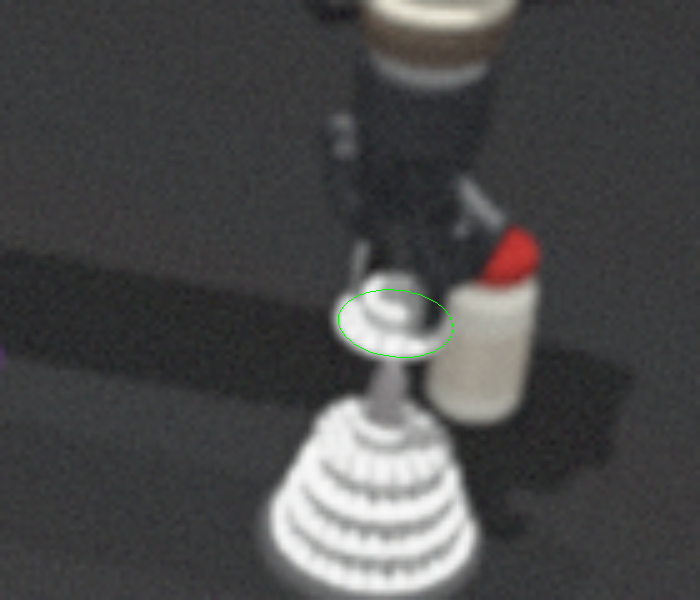

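send_rows:
  targets:
    - [1, 1, 0.5, -12, 0]
    - [1, 1, 0.5, -22, 0]
    - [1, 1, 0.5, -32, 0]
    - [1, 1, 0.5, -42, 0]
    - [1, 1, 0.5, -52, 0]
    - [1, 1, 0.5, -60, 0]
    - [1, 1, 0.5, -64, 0]
    - [1, 1, 0.5, -64, 0]

```text
time: 28.48
ee_pos: [0.6373, 0.2277, 0.1117]
tcp_rot: [180.0, 0.0, -14.4]
wrist_force: [0.1, 0.3, 0.5]
opening: 0.0383
```

send_rows:
  targets:
    - [0, 0, 0, 0, 0]
    - [0, 0, 0, 0, 0]
    - [0, 0, 0, 0, 0]
    - [0, 0, 0, 40, 0]
    - [0, 0, 0, 80, 0]
    - [0, 0, 0, 120, 0]
    - [0, -30, -40, 150, 0]
    - [0, -60, -80, 150, 0]
    - [0, -100, -120, 150, 0]
    - [0, -100, -120, 150, 0]

```text
time: 29.72
ee_pos: [0.5352, 0.1056, 0.263]
tcp_rot: [-180.0, -0.1, -14.6]
wrist_force: [1.0, 0.3, 0.6]
opening: 0.0854
```

Run:
```python
from h import *
o=bot.get_obs();print(o["ee_pos"],o["tcp_rot"],o["q"])
im,K,V=cam("scene");crop(im,(320,150,420,250),5,"g1.png")
```

```text
[0.53519529 0.10561996 0.26304672] [-1.79990085e+02 -5.13146104e-02 -1.45526779e+01] [ 1.11707481e+01  5.15149804e+00  1.38271839e+01  9.86251532e+01
 -1.33395953e-02  1.15723416e+02]
```

View pics/g1.png

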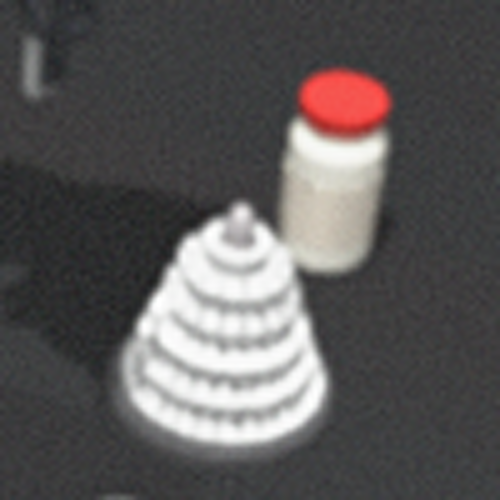

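All five are stacked smoothly with the rod tip showing on top (crop (238,215)). Next I'll hover over the handle's bar.

send_rows:
  targets:
    - [0, 17, -55, 0, -2]
    - [0, 34, -110, 0, -2]
    - [0, 52, -165, 0, -2]
    - [0, 70, -220, 0, -2]
    - [0, 94, -293, 0, -2]
    - [0, 94, -293, 0, -2]
    - [0, 94, -293, 0, -2]
    - [0, 94, -293, -40, -2]
    - [0, 94, -293, -40, -2]
    - [0, 94, -293, -40, -2]
  squeeze: 80

```text
time: 31.02
ee_pos: [0.6317, -0.184, 0.2238]
tcp_rot: [-180.0, -0.1, -16.3]
wrist_force: [-0.3, 0.7, 1.9]
opening: 0.0854
```

Run:
```python
from h import *
o=bot.get_obs();print(o["ee_pos"],o["tcp_rot"])
im,K,V=cam("scene");crop(im,(225,160,335,330),3.5,"i1.png")
im,K,V=cam("top");crop(im,(300,80,420,190),5,"i1t.png")
```

```text
[ 0.63167466 -0.18404271  0.22378182] [-1.79990584e+02 -8.91324048e-02 -1.63376026e+01]
```

View pics/i1.png

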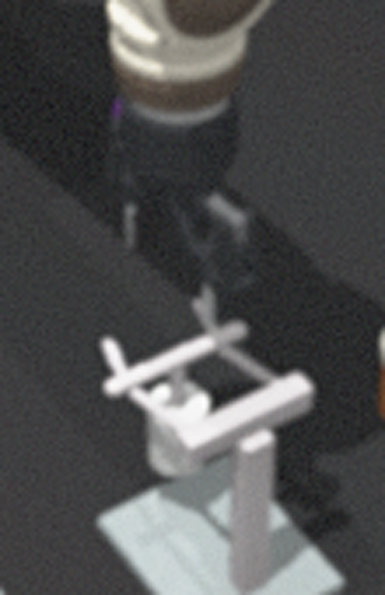

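View pics/i1t.png

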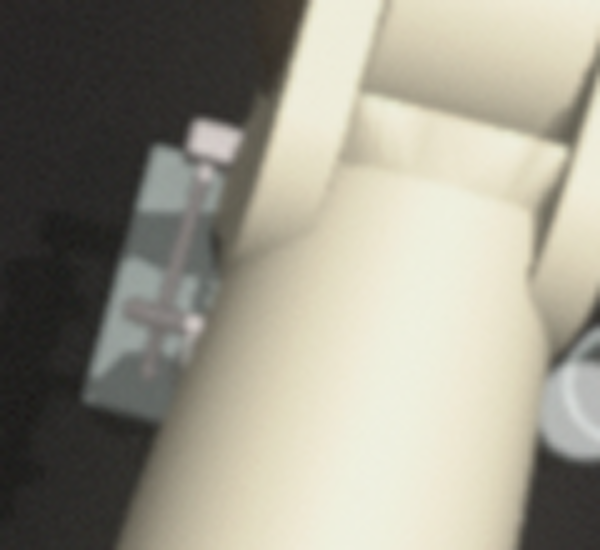

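send_rows:
  targets:
    - [0, -2.5, -3.5, -15, 0]
    - [0, -2.5, -3.5, -35, 0]
    - [0, -2.5, -3.5, -55, 0]
    - [0, -2.5, -3.5, -72, 0]
    - [0, -2.5, -3.5, -75, 0]
    - [0, -2.5, -3.5, -75, 0]

```text
time: 31.88
ee_pos: [0.6291, -0.1888, 0.1477]
tcp_rot: [180.0, -0.0, -16.4]
wrist_force: [-0.0, 0.3, -0.2]
opening: 0.0852
```

Run:
```python
from h import *
o=bot.get_obs();print(o["ee_pos"],o["tcp_rot"],o["wrist_force"])
im,K,V=cam("scene");crop(im,(225,190,335,330),4,"i2.png")
```

```text
[ 0.6291212  -0.18880953  0.14765406] [ 1.79998586e+02 -4.32401544e-02 -1.64228260e+01] [-0.04526347  0.31201127 -0.23580911]
```

View pics/i2.png

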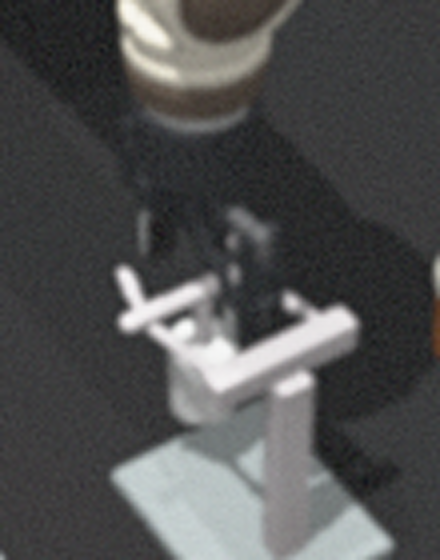

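The fingers straddle the bar about its middle. Finger bottoms are at about (150,260) and (265,335) in the crop, and the bar middle is at about (202,290). Closing.

send_rows:
  targets:
    - [1, 0, 0.5, 1, 0]
    - [1, 0, 0.5, 1, 0]
    - [1, 0, 0.5, 1, 0]
    - [1, 0, 0.5, 1, 0]
    - [1, 0, 0.5, 1, 0]
    - [1, 0, 0.5, 1, 0]
    - [1, 0, 0.5, 1, 0]
    - [1, 0, 0.5, 1, 0]
  squeeze: 80

```text
time: 32.92
ee_pos: [0.6289, -0.1884, 0.1481]
tcp_rot: [180.0, -0.0, -16.4]
wrist_force: [-1.3, 0.2, 4.4]
opening: 0.0096
```

send_rows:
  targets:
    - [1, 0, 0, 8, 0]
    - [1, 0, 0, 20, 0]
    - [1, 0, 0, 40, 0]
    - [1, 0, 0, 65, 0]
    - [1, 0, 0, 90, 0]
    - [1, 0, 0, 115, 0]
    - [1, 0, 0, 135, 0]
    - [1, 0, 0, 140, 0]
    - [1, 0, 0, 140, 0]

```text
time: 34.05
ee_pos: [0.629, -0.1884, 0.2877]
tcp_rot: [-180.0, -0.0, -16.4]
wrist_force: [-0.0, 0.5, -2.6]
opening: 0.0097
```

Run:
```python
from h import *
o=bot.get_obs();print(o["ee_pos"],o["tcp_rot"],o["wrist_force"],o["q"])
im,K,V=cam("scene");crop(im,(225,150,335,330),3.3,"i3.png")
```

```text
[ 0.62904867 -0.18835873  0.28772807] [-1.79999916e+02 -1.64409052e-03 -1.64272792e+01] [-0.00925877  0.49303488 -2.57129123] [-1.66695416e+01  2.31938038e+01  3.83962041e+01  1.05200757e+02
  9.12397013e-05  8.97577376e+01]
```

View pics/i3.png

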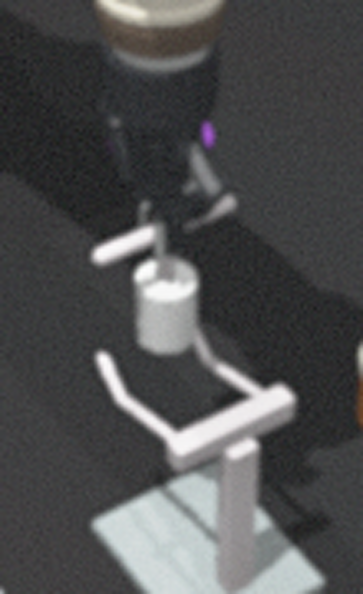

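The handle is lifted and its tube is clear of the prongs. Carrying it to the rack at this height.

send_rows:
  targets:
    - [1, 0, 45, 0, 0]
    - [1, 0, 90, 0, 0]
    - [1, 0, 135, 0, 0]
    - [1, 0, 180, 0, 0]
    - [1, 0, 225, 0, 0]
    - [1, 0, 270, 0, 0]
    - [1, 0, 315, 0, 0]
    - [1, 8, 360, 0, 0]
    - [1, 8, 395, 0, 0]
    - [1, 8, 415, 0, 0]

```text
time: 35.35
ee_pos: [0.6365, 0.2283, 0.2866]
tcp_rot: [179.9, 0.1, -16.3]
wrist_force: [0.4, -0.4, -2.8]
opening: 0.0097
```

send_rows:
  targets:
    - [1, 0, 0, 0, 0]
    - [1, 0, 0, 0, 0]
    - [1, 0, 0, 0, 0]
    - [1, 0, 0, 0, 0]

```text
time: 35.85
ee_pos: [0.637, 0.2258, 0.2882]
tcp_rot: [-180.0, -0.0, -16.5]
wrist_force: [0.2, -0.4, -2.1]
opening: 0.0096
```

```bash
cat > hd.py <<'E'
from h import *
import sys
o=bot.get_obs();p=o["ee_pos"];print(p,o["tcp_rot"],o["wrist_force"],o["opening"])
im,K,V=cam("scene")
x0,y0,w,hh,s=310,90,120,130,4.5
c=cv2.resize(im[y0:y0+hh,x0:x0+w,::-1],None,fx=s,fy=s,interpolation=cv2.INTER_CUBIC)
f=lambda q:tuple(int(v) for v in (proj(K,V,q)-[x0,y0]+.5)*s)
b=p[2]+.0187
t=np.linspace(0,2*np.pi,60)
for z in(b-.1,b-.046):
    cv2.polylines(c,[np.array([f((p[0]+.022*np.cos(a),p[1]+.022*np.sin(a),z)) for a in t],np.int32)],True,(0,255,0),1)
cv2.line(c,f((.6373,.2269,.144)),f((.6373,.2269,.25)),(0,0,255),1)
a=np.radians(o["tcp_rot"][2]+90)
d=np.array([np.cos(a),np.sin(a),0])*.058
cv2.line(c,f(np.array([p[0],p[1],b])-d),f(np.array([p[0],p[1],b])+d),(255,255,0),1)
cv2.imwrite("pics/"+sys.argv[1],c)
E
python3 hd.py j1.png
```

```text
[0.63703649 0.22581803 0.2881881 ] [-1.79991540e+02 -1.91255093e-02 -1.64889346e+01] [ 0.19206995 -0.39267961 -2.05180827] 0.009592708680695776
```

View pics/j1.png

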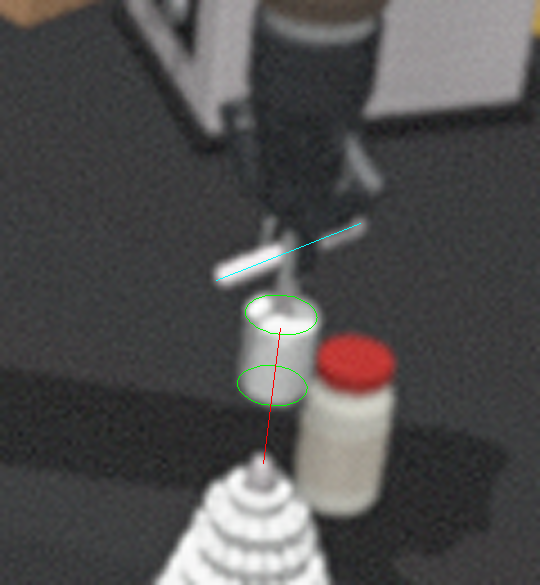

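send_rows:
  targets:
    - [1, 0.3, 1, -20, 0]
    - [1, 0.3, 1, -40, 0]
    - [1, 0.3, 1, -55, 0]
    - [1, 0.3, 1, -55, 0]
    - [1, 0.3, 1, -55, 0]

```text
time: 36.52
ee_pos: [0.6373, 0.2276, 0.2338]
tcp_rot: [-180.0, -0.0, -16.4]
wrist_force: [-0.0, -0.6, -1.4]
opening: 0.0096
```

```bash
python3 hd.py j2.png
python3 - <<'E'
from h import *
im,K,V=cam("top");crop(im,(110,90,240,200),5,"j2t.png")
E
```

```text
[0.63732664 0.22757258 0.2338105 ] [-1.79968958e+02 -4.12948150e-02 -1.64386614e+01] [-0.04178012 -0.58707336 -1.42168634] 0.009629210350091231
```

View pics/j2.png

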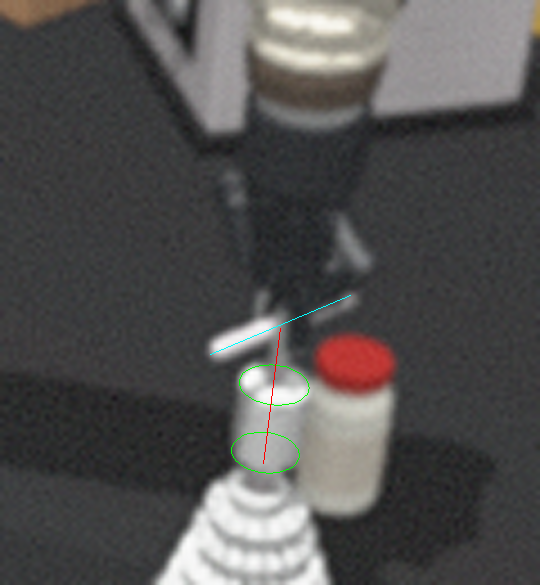

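View pics/j2t.png

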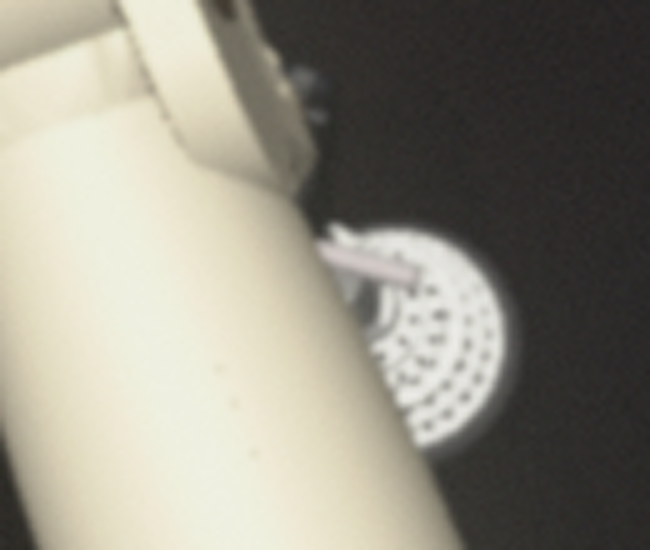

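Run:
```python
from h import *
im,K,V=cam("top")
e=np.array([.6373,.2276,.2525])-.058*np.array([.282,.959,0])
print(e*1000, (proj(K,V,e)-[110,90]+.5)*5, onz(K,V,110+420/5-.5,90+275/5-.5,.2525)*1000)
im2,K,V=cam("scene")
print((proj(K,V,e)-[310,90]+.5)*4.5)
```

```text
[620.944 171.978 252.5  ] [426.17842245 282.50757295] [624.43749329 174.76693476 252.5       ]
[210.43467698 354.53156586]
```

Both views put the handle axis about 2 mm to +y of the TCP, so I'll correct by -2 mm in y and go on down.

send_rows:
  targets:
    - [1, -1, -2.5, 0, 0]
    - [1, -1, -2.5, -5, 0]
    - [1, -1, -2.5, -10, 0]
    - [1, -1, -2.5, -15, 0]
    - [1, -1, -2.5, -15, 0]

```text
time: 37.35
ee_pos: [0.636, 0.2252, 0.2172]
tcp_rot: [180.0, 0.1, -16.4]
wrist_force: [0.4, 0.1, -2.1]
opening: 0.0093
```

```bash
python3 hd.py j3.png
```

```text
[0.63596317 0.22515255 0.21715642] [ 1.79965141e+02  5.10639250e-02 -1.64242424e+01] [ 0.3744904   0.10358657 -2.05124822] 0.009338333297450237
```

View pics/j3.png

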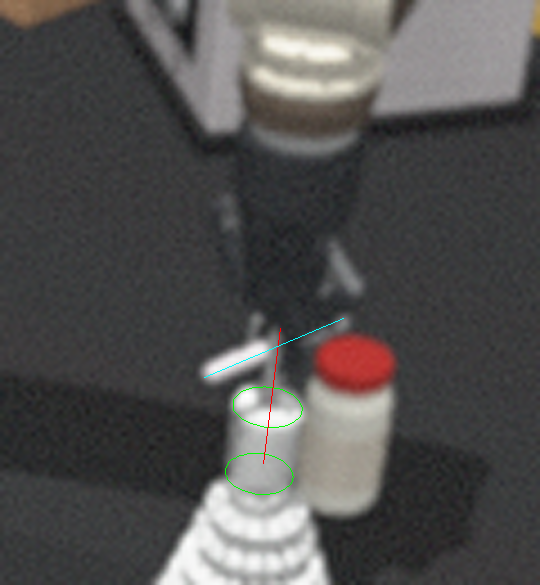

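There is no contact force with the foot about 8 mm below the rod tip, so the rod is in the bore. Lowering to contact.

send_rows:
  targets:
    - [1, 0.5, 0, -4, 0]
    - [1, 0.5, 0, -7, 0]
    - [1, 0.5, 0, -9, 0]
    - [1, 0.5, 0, -9, 0]

```text
time: 37.9
ee_pos: [0.6366, 0.2252, 0.2087]
tcp_rot: [180.0, 0.0, -16.4]
wrist_force: [0.0, 0.6, -2.6]
opening: 0.0096
```

send_rows:
  targets:
    - [1, 0, 0, -1.5, 0]
    - [1, 0, 0, -3, 0]
    - [1, 0, 0, -3, 0]

```text
time: 38.28
ee_pos: [0.637, 0.2253, 0.2074]
tcp_rot: [-179.9, -0.1, -16.4]
wrist_force: [-1.2, -1.0, 5.1]
opening: 0.0094
```

Contact is felt with the foot at about 0.126 m (0.124 expected), so it is seated. Releasing.

send_rows:
  targets:
    - [0.5, 0, 0, 0, 0]
    - [0, 0, 0, 0, 0]
    - [0, 0, 0, 0, 0]
    - [0, 0, 0, 0, 0]
    - [0, 0, 0, 20, 0]
    - [0, 0, 0, 60, 0]
    - [0, 0, 0, 100, 0]
    - [0, 0, 0, 110, 0]

```text
time: 39.28
ee_pos: [0.637, 0.2253, 0.319]
tcp_rot: [-179.9, -0.2, -16.4]
wrist_force: [0.1, 1.5, 0.1]
opening: 0.0857
```

send_rows:
  targets:
    - [0, -40, -40, 0, 0]
    - [0, -80, -90, 0, 0]
    - [0, -110, -140, 0, 0]
    - [0, -130, -190, 0, 0]
    - [0, -150, -240, 0, 0]
    - [0, -150, -240, 0, 0]
    - [0, -150, -240, 0, 0]

```text
time: 40.15
ee_pos: [0.4868, -0.0148, 0.3161]
tcp_rot: [-180.0, -0.0, -16.5]
wrist_force: [0.4, 0.9, 0.4]
opening: 0.0855
```

Run:
```python
from h import *
print(bot.get_obs()["ee_pos"])
im,K,V=cam("scene");crop(im,(320,140,420,250),5,"k1.png");cv2.imwrite("pics/k1f.png",im[:,:,::-1])
im,K,V=cam("top");crop(im,(90,90,290,250),3.5,"k1t.png")
```

```text
[ 0.48683584 -0.01477485  0.3160736 ]
```

View pics/k1.png

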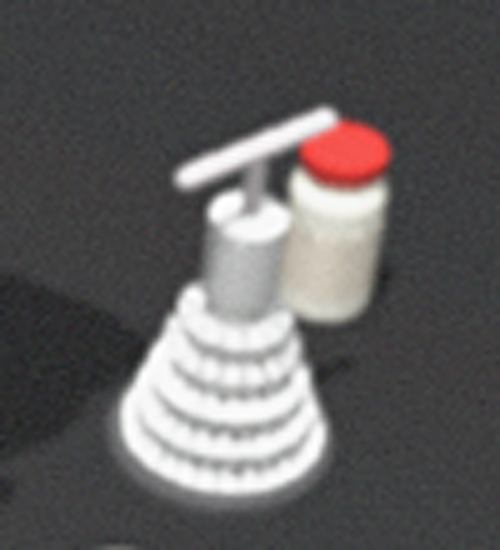

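View pics/k1f.png

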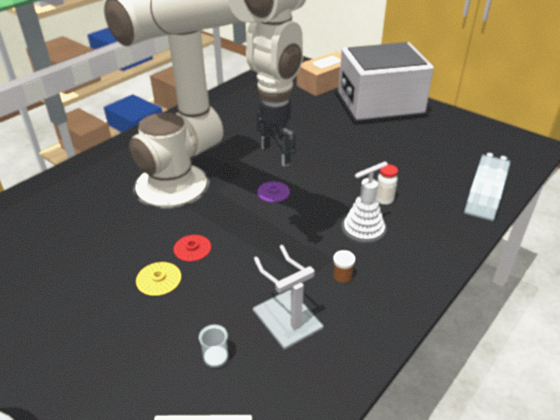

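View pics/k1t.png

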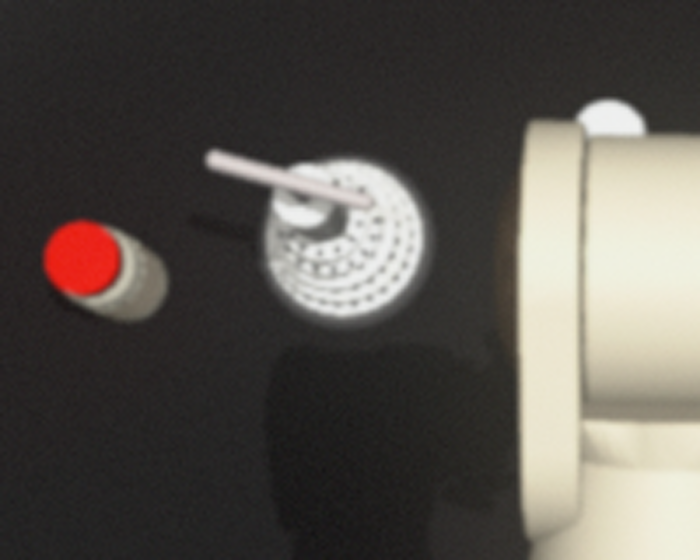

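Run:
```python
from h import *
_,Kt,Vt=cam("top");_,Ks,Vs=cam("scene")
A,e=tri((Kt,Vt),(90+212/3.5,90+159/3.5),(Ks,Vs),(320+328/5,140+118/5))
B,f=tri((Kt,Vt),(90+370/3.5,90+202/3.5),(Ks,Vs),(320+185/5,140+180/5))
print((A+B)*500,A*1000,B*1000,e,f)
print(bot.job_done())
```

```text
[638.39644958 226.71386372 225.78802376] [653.47218321 278.82708838 225.87842212] [623.32071595 174.60063906 225.69762539] 0.7465024867170077 1.927090597695302
the job is handed in; nothing more can be done
None
```

The drying rack is built and the job is handed in, at about 40 s of the 210 s allowed. `job_done()` gives no verdict, so what follows rests on my own checks.

- **Shelves:** All five white shelves were on the bench. I threaded them hub up in the order 122, 108, 94, 80, 66 mm. The last picture shows an even cone with no shelf tilted or stuck, and I never saw one knocked aside.
- **Handle:** I lifted it straight up off its hook and lowered it over the rod until I felt about 5 N of contact, then let go and moved clear. The T-bar's middle now measures (638, 227, 226) mm, against about (637, 227, 224) expected. Both bar ends are at the same height, so it stands upright.
- **Bystanders and look-alikes:** The bottle, beaker, jar and the purple, red and yellow discs look untouched in the final picture. I judged these by eye and did not re-measure them.
- **Disagreements between checks:**
  - Disc widths read 4–5 mm too large throughout.
  - My first pairing of the bar's ends in the two views was wrong, and I corrected it before moving.
  - The handle sat about 2 mm off along its bar in the grip, so I shifted it before lowering it onto the rod.

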